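# Set the gib screw of the bone measuring board

### The arm

A 7-joint arm with a two-finger parallel gripper is mounted at the origin on a cart in front of the work surface, level with it; the furniture and walls round the work are solid. World frame = base frame: x ahead of the robot, y to its left, z up, the work surface at z = 0. Lengths are in m, angles in rad, forces in N, time in s.
With the tool pointing down it reaches from about 0.4 to 0.85 m from the base axis. Payload 10.4 kg.
Tool frame: the origin (TCP) lies midway between the tips of the shut fingers; the grasp point (between the pads) lies 19 mm behind it; z points along the fingers, x is the direction in which the jaws open and shut, and the axes are right-handed (so a half turn about z gives the same grasp; the last joint's range is limited). The gripper opens to 85 mm and grips with 20 to 120 N. Pads are 22 mm wide; open, the fingers measure 114 mm over their backs; the gripper's body (76 mm by 85 mm) begins 54 mm behind the grasp point. The pads swing forward as they close: fully open they stand 13 mm farther back than shut.
Start: joints at [-1.27, 0.332, -0.065, 1.46, 0.022, 1.35, -0.088], TCP at [0.199, 0.593, 0.231] pointing down, gripper open.
Joint ranges: [-2.6, 2.6], [-0.5, 2.12], [-1.47, 1.34], [0.16, 2.42], [-1.27, 4.41], [0.06, 2.06], [-2.6, 2.6]. Speed limits (rad/s): [2.22, 2.22, 2.79, 2.79, 3.14, 3.14, 3.14].

### API

Orientations are given as a unit quaternion [x, y, z, w].
In Python, from workcell import monitor, eyes, ticket, models gives the robot as it stands.
- The arm moves only by the tool servo_tool, never from a script. Its argument "motion" is a list of rows, each a list of 7 numbers: the opening, from 0 (shut) to 1 (fully open), then the shift along the tool's x, y, z in m, then the turn, a rotation vector about the tool's x, y, z in degrees. In form: [[fingers, tx, ty, tz, rx, ry, rz], ...]. A call has 1 to 20 rows; each row is the pose to reach, as a shift and turn from the pose commanded when the call began, along the tool's axes at that moment; what a row does not reach only later rows make up. A row lasts 1/8 s, in which the tool goes at most 62.5 mm and 10.7 degrees, less where a joint would pass 70% of its speed; a pose out of reach is approached as far as the arm can. A call with a gripper value outside its range is refused whole. The fingers move at their own pace and stop on an object; "grip_force" is the grip in N (left out, the last holds). Time passes only in rows, so rows that repeat a pose let the fingers close. It gives the time, the measured TCP pose, the force and the opening at its end, in the units of the state.
- monitor.get_obs(): the state, without advancing time (a new reading comes with each control period).
- eyes.camera(name): name is "side" or "top"; returns (picture, depth): 420x560x3 uint8, blue, green, red; 420x560 float32, m along the optical axis (not along the pixel's ray), 0 where there is no reading.
- eyes.camera_info(name): a dict with "intrinsics" (3x3 intrinsics, pixels), "extrinsics" (4x4, takes a point from world to camera coordinates). Camera axes: x right, y down, z forward; pixel columns grow to the right and rows downward; lengths in m; the calibration is good to about 2 mm. A picture is of the moment at which its call begins. camera_info takes no time and is no camera call.
- ticket.hand_in(): hands the job in, once; it reports no verdict.
Trained networks look in the newest picture that a camera, given by its name, has taken for a name from the list of things; names that differ only in an ending like _2 or _b are one class to them, and where a whole thing is asked for, a point or a joint stands for the part that bears it (a point fixed in the world has none). Each returns a list of dicts, best first, with "confidence" (0 to 1); they miss things now and then, are a little off and sometimes report something else, mostly with a low value. They report only what shows in the picture. A call takes as long as a camera call.
- models.boxes_of(camera, thing): "point" ([x, y, z] in m, in the coordinates of the camera as it stood for that picture, good to about 4 mm: the middle of the surface that is visible of it).
The state is a dict: "clock": time; "joint_pos": joint angles; "joint_velocities": joint speeds; "tau": joint torques, N m; "position": TCP position; "ee_rot": TCP orientation; "ft_force": force on the tool from outside, world axes, zero at the start; "torque": the same for the moment, N m; "grip_width": opening from 0.0 (shut) to 1.0 (fully open).
Only numpy, scipy, OpenCV 4.12 (cv2) and the standard library are available. Lean on these libraries where they do the work, as an engineer would, in place of code of your own. Each camera call takes 0.05 s, during which the arm holds its last target. There are 200 camera calls.

### The job

Set the brass thumbscrew on the bone measuring board: turn it in, clockwise, until you feel it bottom firmly, then back it off a quarter of a turn from there and let go. Do not overtighten it, and leave the bone on the board and the things around it where they are.

Things in the scene. Friction and masses are not known exactly. Their poses are not given: they have to be found in the camera images.
- gib_screw (a joint): angle of the brass thumbscrew, rad; falls clockwise from above (screwing in). Zero means nothing: where it bottoms differs every time, is not marked and must be felt (2 to 3.5 rad away at the start). It runs at 0.04 N m, then meets a springy seat (2.5 N m per rad): bottomed above 0.16 N m, overtightened above 0.45. It sinks 0.95 mm per rad inwards and stays where it is left.
- screw_bar (a point): centre of the grip bar of the brass thumbscrew, on its vertical axis: upright bar 40 mm long (x), 10 mm thick (y), 30 mm high, top 15 mm above this point, red dot on top at the +x end. Under it a brass disc 32 mm across, upper face 14 mm below this point: keep fingertips above it. Clear space all round above the disc. z points up.
- board: fixed bone measuring board, pale wood, 110 mm (x) by 250 mm (y), 14 mm high; origin on the table under the screw's axis, board from y -195 to +55 mm. On it an aluminium carriage (80x88 mm, top 36 mm up, does not move) with a jaw 56 mm high at y -50 and a dark round boss 42 mm across, top 55 mm up, that holds the screw; fixed head 58 mm high at y -186.
- bone: tan long bone, 94x41x11 mm, lying loose on the board between jaw and fixed head; to be left where it lies. Origin at the centre of its underside.
- marker: white marker pen with black cap, 17x136x17 mm, loose on the table, bystander
- vial: small glass vial with black cap, 27 mm across, 69 mm high, standing, bystander
- canister: black film canister with grey lid, 34 mm across, 51 mm high, standing, bystander
- loupe: folding metal loupe, 34x45x14 mm, bystander
- tag_stack: stack of paper tags, 44x63x10 mm, bystander
- sherd: tan flat fragment, 60x48x13 mm, bystander

How it is judged:
On the way:
1. the screw is bottomed: it bears on its seat with a torque above about 0.16 N m (contact force between dog and stop_pin above 8 N and horizontal distance between dog and quarter_back below 0.0225 m), for 0.15 s.
At the end, for the whole second after the job is handed in: the screw stands a quarter of a turn (within 17 degrees) back out from where it bottomed, at rest and let go; the bone lies within 10 mm of where it was (horizontal distance between dog and quarter_back below 0.0043 m and velocity of joint gib_screw between -0.05 and 0.05 rad/s and distance of bone from where it was at the start of the episode below 0.01 m); the robot touches nothing.
It fails at once if the screw is overtightened: forced against its end of travel with over about 0.45 N m (contact force between dog and stop_pin above 30 N).
It fails at once if a bystander on the table is shifted by more than 20 mm (distance of any of marker, vial, canister, loupe, tag_stack, sherd from where it was at the start of the episode above 0.02 m).
It fails at once if the bone on the board is shifted by more than 10 mm (distance of bone from where it was at the start of the episode above 0.01 m).
It also fails if it takes over 72 s, if anything falls off the work surface, if the arm or the gripper's body presses on something with over 40 N, if the wrist force passes 120 N, or if a joint passes its speed limit or range.

## Working session

There is one attempt and no reset: what is moved stays moved. The work goes in short steps, Python scripts to look and compute and a tool call to move; the robot and the scene stay as the last step left them, time stands still between calls to the robot, and variables do not carry over. Pictures are saved under pics/ and viewed, about 8 in all and at most 12, crops included, and the job is handed in when it is done.

Besides the shell and the picture viewer there is one more tool, called by a JSON object that holds its "method" and its "body", one argument or row to a line. servo_tool: Moves the arm, as the interface text tells. Its arguments: {"type":"object","properties":{"motion":{"type":"array"},"grip_force":{"type":"number"}},"required":["motion"]}

```bash
mkdir -p pics; cat > h.py <<'E'
import numpy as np, cv2
from scipy.spatial.transform import Rotation as R
from workcell import monitor, eyes, ticket, models
def w(name,p):
    E=np.array(eyes.camera_info(name)["extrinsics"]); return (np.linalg.inv(E)@np.r_[p,1])[:3]
def cloud(name,d):
    i=eyes.camera_info(name); K=np.array(i["intrinsics"]); E=np.linalg.inv(np.array(i["extrinsics"]))
    v,u=np.mgrid[:d.shape[0],:d.shape[1]]
    P=np.stack([(u-K[0,2])/K[0,0]*d,(v-K[1,2])/K[1,1]*d,d],-1)
    return P@E[:3,:3].T+E[:3,3]
E
python3 - <<'E'
from h import *
np.set_printoptions(precision=4,suppress=True)
for c in("side","top"):
    p,d=eyes.camera(c); cv2.imwrite(f"pics/{c}0.png",p); np.savez(f"pics/{c}0",p=p,d=d)
    for t in("screw_bar","board","bone"):
        for r in models.boxes_of(c,t)[:2]: print(c,t,r["confidence"],w(c,r["point"]))
o=monitor.get_obs(); print(o)
E
```

```text
side board 0.61 [ 0.4612 -0.11    0.0275]
side bone 0.6 [ 0.4567 -0.141   0.0208]
side bone 0.41 [0.5261 0.1605 0.0409]
top screw_bar 0.52 [ 0.4595 -0.0406  0.0866]
top screw_bar 0.26 [ 0.4615 -0.1027  0.0173]
top board 0.58 [ 0.4634 -0.1004  0.0152]
top bone 0.59 [ 0.463  -0.1512  0.022 ]
top bone 0.41 [ 0.459  -0.0429  0.0856]
{'clock': 0.4, 'joint_pos': array([-1.2696,  0.3323, -0.0647,  1.4602,  0.0216,  1.3499, -0.0885]), 'joint_velocities': array([-0.0008, -0.0007,  0.0016,  0.0002, -0.0012,  0.0006, -0.    ]), 'tau': array([ -0.0004, -62.4558,   0.0491, -39.1372,   0.0164,   0.0038,
         0.0001]), 'position': array([0.1988, 0.5925, 0.2312]), 'ee_rot': array([ 0.8118,  0.5839, -0.0001,  0.    ]), 'ft_force': array([ 0.0329, -0.4192,  0.3878]), 'torque': array([-0.0384, -0.0747, -0.0338]), 'grip_width': 0.9980441117858524}
```

View pics/top0.png

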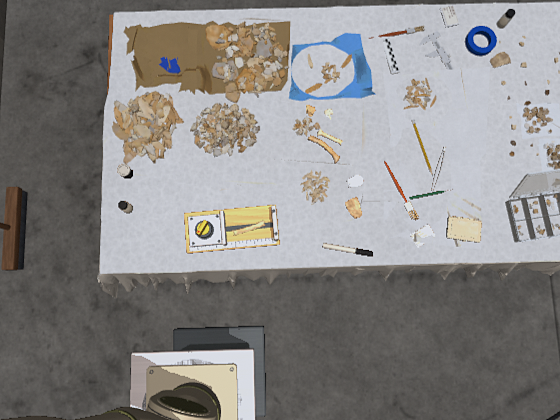

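View pics/side0.png

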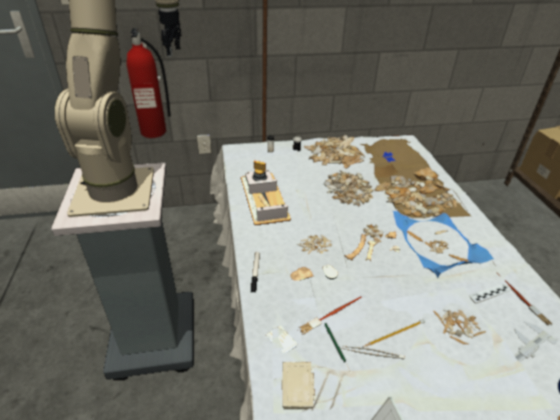

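The top view shows the board at px (185–280, 205–252), the screw at about (206, 229), vial and canister at about (125, 170/207), and the marker at (347, 249). The side view shows the screw at about (260, 165). Next I measure the bar's centre and angle.

```bash
python3 - <<'E'
from h import *
np.set_printoptions(precision=4,suppress=True)
z=np.load("pics/top0.npz"); p,d=z["p"],z["d"]; C=cloud("top",d)
K=eyes.camera_info("top"); print(np.linalg.inv(K["extrinsics"])[:3,3],K["intrinsics"][0][0])
s=C[200:260,180:285]
print(np.round(C[218:241,195:218,2]*1000).astype(int))
m=np.zeros(d.shape,bool); m[215:245,190:222]=1
t=m&(C[...,2]>0.076)
P=C[t]; print("top",len(P),P.mean(0),P.min(0),P.max(0))
r=cv2.minAreaRect((P[:,:2]*1000).astype(np.float32)); print(r)
e,v=np.linalg.eigh(np.cov(P[:,:2].T)); print(np.degrees(np.arctan2(v[1,1],v[0,1])),np.sqrt(e))
z2=np.load("pics/side0.npz"); C2=cloud("side",z2["d"]); m=np.zeros(d.shape,bool); m[150:200,240:285]=1
P=C2[m&(C2[...,2]>0.07)]; print("side",len(P),P.mean(0),P.min(0),P.max(0))
# board outline
m=np.zeros(d.shape,bool); m[195:265,170:295]=1
b=C[m&(C[...,2]>0.008)&(C[...,2]<.03)]; print(cv2.minAreaRect((b[:,:2]*1000).astype(np.float32)))
a=cv2.resize(p[212:246,186:226],None,fx=10,fy=10,interpolation=cv2.INTER_CUBIC)
b=cv2.resize(z2["p"][150:200,240:290],None,fx=8,fy=8,interpolation=cv2.INTER_CUBIC)
a=cv2.copyMakeBorder(a,0,60,0,0,cv2.BORDER_CONSTANT); cv2.imwrite("pics/c1.png",np.hstack([a,b]))
E
```

```text
[ 0.2821 -0.2068  1.3987] 520.6520627978523
[[  34   35   35   35   33   40   38   37   36   41   32   36   40   40
    36   36   33   38   42   35   32   37   40]
 [  37   37   39   37   34   36   32   31   35   40   38   32   31   35
    36   35   39   36   37   37   35   36   36]
 [  37   39   35   36   34   39   35   35   36   94   90   38   30   38
    35   36   34   36   32   34   36   37   39]
 [  33   41   36   36   35   34   42   43   96   95   94   99   41   36
    36   40   39   38   38   37   40   41   38]
 [  34   36   39   36   41   54   58   93  102   92   93   98   84   42
    46   37   38   32   32   35   31   34   37]
 [  33   39   36   52   55   65   68   98   98   94   92   86   75   59
    43   42   37   38   37   41   37   37   30]
 [  41   37   55   53   63   61   95   98   97   94   96   85   73   57
    56   42   41   35   38   40   33   36   33]
 [  37   41   55   67   68   93   95   98   97   93   91   68   65   50
    52   58   42 1399   34   31   40   39   35]
 [  33   53   65   69   64  101   97   96   97   88   83   69   63   66
    55   55   46   43   
[... 1418 characters left out ...]
  34   37   37   40   36   31   37   36   43]
 [  36   38   43   33   34   32   30   34   42   40   42   41   42   36
    38   41   40   37   39   36   37   37   35]
 [  36   42   33   40   39   31   36   40   34   35   39   40   38   31
    39   38   37   40   39   41   36   40   39]]
top 86 [ 0.4507 -0.0456  0.1382] [ 0.2821 -0.2068  0.076 ] [ 0.4764 -0.0263  1.3987]
((367.5364685058594, -112.61563110351562), (251.24261474609375, 38.91636276245117), 38.99533462524414)
-137.23324303194673 [0.0112 0.0448]
side 111 [ 0.4503 -0.1326  0.1408] [ 0.3283 -1.1413  0.0701] [ 0.4799 -0.0256  0.7762]
((461.5770263671875, -111.84910583496094), (332.9383850097656, 187.12901306152344), 88.32803344726562)
```

View pics/c1.png

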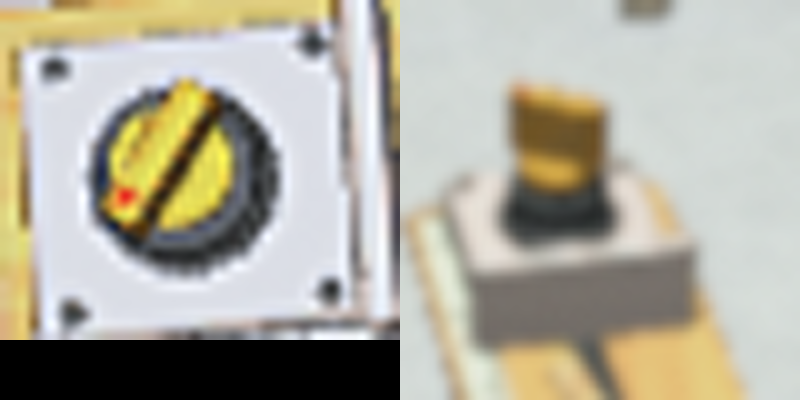

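The crop shows the bar's red dot at its lower-left end (towards −x, +y), so the bar lies along about −30° in the world. I'll refine that from filtered depth and work out the move in tool axes.

```bash
python3 - <<'E'
from h import *
np.set_printoptions(precision=4,suppress=True)
for c,b in(("top",(215,245,190,222)),("side",(150,200,240,285))):
    d=np.load(f"pics/{c}0.npz")["d"]; C=cloud(c,d)[b[0]:b[1],b[2]:b[3]]
    P=C[(C[...,2]>.088)&(C[...,2]<.11)]
    print(c,len(P),P.mean(0),np.median(P,0),P.min(0),P.max(0))
    print(cv2.minAreaRect((P[:,:2]*1000).astype(np.float32)))
    e,v=np.linalg.eigh(np.cov(P[:,:2].T)); print(np.degrees(np.arctan2(v[1,1],v[0,1])),np.sqrt(e))
    for lo,hi in((.050,.06),(.031,.041)):
        Q=C[(C[...,2]>lo)&(C[...,2]<hi)]; print(lo,len(Q),Q.mean(0),Q.min(0),Q.max(0))
o=monitor.get_obs(); r=R.from_quat(o["ee_rot"])
print(r.as_matrix(), r.inv().apply(np.array([.46,-.043,.16])-o["position"]))
E
```

```text
top 67 [ 0.4576 -0.0395  0.095 ] [ 0.4578 -0.0393  0.0951] [ 0.4401 -0.0523  0.0883] [ 0.4764 -0.0263  0.1018]
((458.6111755371094, -39.68751907348633), (10.57853889465332, 39.8267822265625), 59.15650177001953)
148.52969383121555 [0.003  0.0116]
0.05 87 [ 0.4599 -0.0573  0.0554] [ 0.4373 -0.0867  0.0503] [ 0.4937 -0.0205  0.0595]
0.031 589 [ 0.458  -0.0439  0.0363] [ 0.4196 -0.0841  0.031 ] [ 0.4984 -0.002   0.041 ]
side 43 [ 0.4613 -0.0427  0.0923] [ 0.4612 -0.0427  0.0921] [ 0.4431 -0.0565  0.0881] [ 0.4796 -0.0256  0.0961]
((461.10577392578125, -41.29066467285156), (14.23414421081543, 39.813926696777344), 57.05131149291992)
146.15751638828579 [0.004  0.0121]
0.05 135 [ 0.4619 -0.0758  0.0539] [ 0.42   -0.1008  0.05  ] [ 0.5078 -0.0344  0.0599]
0.031 213 [ 0.4597 -0.0559  0.0358] [ 0.4188 -0.1003  0.031 ] [0.508  0.0035 0.0409]
[[ 0.3182  0.948  -0.0001]
 [ 0.948  -0.3182 -0.0001]
 [-0.0001 -0.     -1.    ]] [-0.5193  0.4498  0.0713]
```

{"method": "servo_tool", "body": {
  "motion": [
    [1,-0.05,0.043,0,0,0,0],
    [1,-0.1,0.086,0,0,0,0],
    [1,-0.15,0.13,0,0,0,0],
    [1,-0.2,0.173,0,0,0,2],
    [1,-0.25,0.216,0,0,0,4],
    [1,-0.3,0.26,0,0,0,6],
    [1,-0.35,0.303,0,0,0,8],
    [1,-0.4,0.346,0,0,0,10],
    [1,-0.45,0.39,0.02,0,0,12],
    [1,-0.49,0.424,0.04,0,0,13],
    [1,-0.518,0.448,0.06,0,0,13],
    [1,-0.518,0.448,0.071,0,0,13],
    [1,-0.518,0.448,0.071,0,0,13],
    [1,-0.518,0.448,0.071,0,0,13],
    [1,-0.518,0.448,0.071,0,0,13]
  ],
  "grip_force": 20
}}

```text
clock: 2.28
position: [0.459, -0.0399, 0.161]
ee_rot: [0.872, 0.489, 0.001, -0.0]
ft_force: [-0.3, -0.3, 0.3]
grip_width: 1.001
```

```bash
python3 - <<'E'
from h import *
np.set_printoptions(precision=4,suppress=True)
o=monitor.get_obs(); r=R.from_quat(o["ee_rot"]); print(o["clock"],o["position"],o["joint_pos"],np.degrees(np.arctan2(*r.as_matrix()[1::-1,0])),r.as_matrix()[:,2],o["ft_force"],o["torque"])
print(r.inv().apply(np.array([.459,-.041,.073])-o["position"]))
p,d=eyes.camera("side"); cv2.imwrite("pics/s1.png",cv2.resize(p[90:230,180:340],None,fx=4,fy=4))
E
```

```text
2.275 [ 0.459  -0.0399  0.161 ] [-0.6237 -0.0008  0.6203  1.9979 -0.0003  1.1432  1.0189] 58.56554299975232 [ 0.0012  0.0008 -1.    ] [-0.3003 -0.3047  0.253 ] [-0.0245  0.0083 -0.0163]
[-0.0011  0.0005  0.088 ]
```

View pics/s1.png

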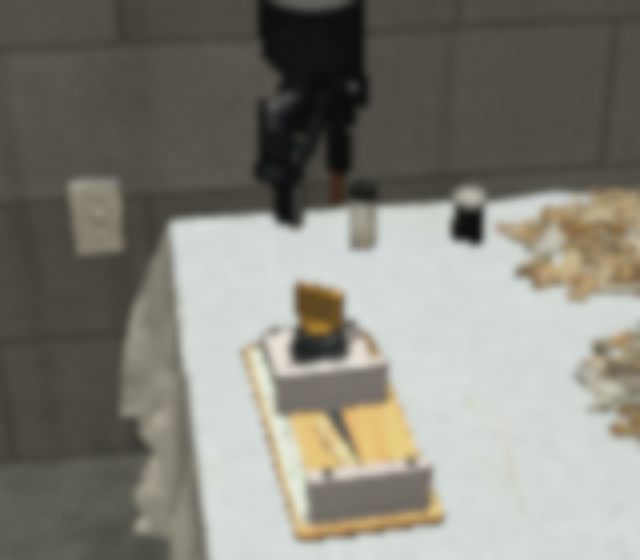

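The side view shows the open fingers directly above the screw (crop ~(310, 200) over ~(320, 310)). I'll descend and close.

{"method": "servo_tool", "body": {
  "motion": [
    [1,-0.001,0,0.03,0,0,0],
    [1,-0.001,0,0.06,0,0,0],
    [1,-0.001,0,0.08,0,0,0],
    [1,-0.001,0,0.088,0,0,0],
    [1,-0.001,0,0.088,0,0,0],
    [0,-0.001,0,0.088,0,0,0],
    [0,-0.001,0,0.088,0,0,0],
    [0,-0.001,0,0.088,0,0,0],
    [0,-0.001,0,0.088,0,0,0],
    [0,-0.001,0,0.088,0,0,0],
    [0,-0.001,0,0.088,0,0,0],
    [0,-0.001,0,0.088,0,0,0],
    [0,-0.001,0,0.088,0,0,0],
    [0,-0.001,0,0.088,0,0,0]
  ],
  "grip_force": 20
}}

```text
clock: 4.08
position: [0.4598, -0.0396, 0.0729]
ee_rot: [0.872, 0.489, 0.002, -0.0]
ft_force: [5.3, 9.5, -2.7]
grip_width: 0.116
```

```bash
cat > st.py <<'E'
from h import *
np.set_printoptions(precision=3,suppress=True)
T=[];
for i in range(3):
    if i: eyes.camera("top")
    o=monitor.get_obs(); T.append(o["torque"])
r=R.from_quat(o["ee_rot"]).as_matrix(); print(round(o["clock"],2),"pos",o["position"],"yaw %.2f"%np.degrees(np.arctan2(r[1,0],r[0,0])),"q7 %.3f"%o["joint_pos"][6],"F",o["ft_force"],"Ftool",r.T@o["ft_force"],"g %.3f"%o["grip_width"],"T",*T,"tau7",o["tau"][6])
E
python3 st.py
```

```text
4.17 pos [ 0.46  -0.04   0.073] yaw 58.55 q7 1.111 F [ 5.476  9.212 -1.437] Ftool [10.71  -0.137  1.477] g 0.110 T [ 2.076 -1.156 -0.031] [ 2.106 -1.107 -0.031] [ 2.077 -1.107 -0.027] tau7 0.035991850309073925
```

{"method": "servo_tool", "body": {
  "motion": [
    [0,0.0017,0,0,0,0,0],
    [0,0.0017,0,0,0,0,0],
    [0,0.0017,0,0,0,0,0],
    [0,0.0017,0,0,0,0,0]
  ]
}}

```text
clock: 4.68
position: [0.4601, -0.039, 0.0728]
ee_rot: [0.872, 0.489, 0.001, -0.0]
ft_force: [2.3, 5.6, 0.3]
grip_width: 0.112
```

```bash
python3 st.py
```

```text
4.78 pos [ 0.46  -0.039  0.073] yaw 58.51 q7 1.108 F [ 3.303  5.246 -0.563] Ftool [6.197 0.076 0.578] g 0.111 T [ 1.285 -0.601 -0.077] [ 1.26  -0.573 -0.047] [ 1.284 -0.583  0.025] tau7 0.023838794440962374
```

{"method": "servo_tool", "body": {
  "motion": [
    [0,0.0023,0,0,0,0,0],
    [0,0.0023,0,0,0,0,0],
    [0,0.0023,0,0,0,0,0],
    [0,0.0023,0,0,0,0,0]
  ]
}}

```text
clock: 5.28
position: [0.4605, -0.0385, 0.0725]
ee_rot: [0.873, 0.488, 0.0, -0.0]
ft_force: [-0.6, 1.2, 6.1]
grip_width: 0.115
```

```bash
python3 st.py
```

```text
5.38 pos [ 0.461 -0.039  0.073] yaw 58.44 q7 1.106 F [-0.446  1.098  5.719] Ftool [ 0.705 -0.954 -5.719] g 0.110 T [ 0.234  0.214 -0.016] [ 0.203  0.198 -0.035] [ 0.217  0.182 -0.045] tau7 -0.004174781497567892
```

{"method": "servo_tool", "body": {
  "motion": [
    [0,0,0,0,0,0,5],
    [0,0,0,0,0,0,10],
    [0,0,0,0,0,0,15],
    [0,0,0,0,0,0,20],
    [0,0,0,0,0,0,25],
    [0,0,0,0,0,0,30],
    [0,0,0,0,0,0,30],
    [0,0,0,0,0,0,30]
  ]
}}

```text
clock: 6.38
position: [0.4604, -0.0384, 0.0723]
ee_rot: [0.969, 0.247, 0.0, -0.0]
ft_force: [2.1, 2.3, -1.3]
grip_width: 0.113
```

```bash
python3 st.py
```

```text
6.47 pos [ 0.46  -0.038  0.072] yaw 28.52 q7 0.595 F [ 0.676  2.809 -0.527] Ftool [ 1.935 -2.146  0.528] g 0.111 T [ 0.511 -0.347 -0.042] [ 0.468 -0.347 -0.011] [ 0.453 -0.397  0.004] tau7 0.0405891879927367
```

{"method": "servo_tool", "body": {
  "motion": [
    [0,0,0,0,0,0,6],
    [0,0,0,0.0002,0,0,12],
    [0,0,0,0.0003,0,0,18],
    [0,0,0,0.0004,0,0,24],
    [0,0,0,0.0005,0,0,30],
    [0,0,0,0.0006,0,0,36],
    [0,0,0,0.0007,0,0,42],
    [0,0,0,0.0008,0,0,48],
    [0,0,0,0.0009,0,0,54],
    [0,0,0,0.001,0,0,60],
    [0,0,0,0.0011,0,0,65],
    [0,0,0,0.0012,0,0,70],
    [0,0,0,0.0012,0,0,70]
  ]
}}

```text
clock: 8.1
position: [0.4606, -0.0383, 0.0712]
ee_rot: [0.935, -0.354, 0.0, -0.0]
ft_force: [3.6, 1.8, -1.6]
grip_width: 0.115
```

```bash
python3 st.py
```

```text
8.2 pos [ 0.461 -0.038  0.071] yaw -41.41 q7 -0.588 F [ 3.696  2.567 -1.81 ] Ftool [ 1.074 -4.369  1.813] g 0.110 T [ 0.67  -0.785 -0.05 ] [ 0.695 -0.717 -0.068] [ 0.672 -0.734 -0.045] tau7 -0.05718731554225087
```

{"method": "servo_tool", "body": {
  "motion": [
    [0,0,0,0.0001,0,0,4],
    [0,0,0,0.0002,0,0,8],
    [0,0,0,0.0002,0,0,12],
    [0,0,0,0.0002,0,0,12]
  ]
}}

```text
clock: 8.7
position: [0.4606, -0.0384, 0.071]
ee_rot: [0.893, -0.45, 0.0, -0.0]
ft_force: [2.8, 2.5, -1.2]
grip_width: 0.114
```

```bash
python3 st.py
```

```text
8.8 pos [ 0.461 -0.038  0.071] yaw -53.41 q7 -0.789 F [ 4.294  1.577 -1.087] Ftool [ 1.293 -4.387  1.089] g 0.113 T [ 0.716 -0.844 -0.006] [ 0.594 -0.954 -0.017] [ 0.714 -0.942  0.024] tau7 -0.03274792805314064
```

{"method": "servo_tool", "body": {
  "motion": [
    [0,0,0,0.0001,0,0,2.5],
    [0,0,0,0.0001,0,0,5],
    [0,0,0,0.0001,0,0,5]
  ]
}}

```text
clock: 9.18
position: [0.4606, -0.0385, 0.0709]
ee_rot: [0.873, -0.488, 0.0, -0.0]
ft_force: [4.9, 3.6, -1.8]
grip_width: 0.112
```

```bash
python3 st.py
```

```text
9.28 pos [ 0.461 -0.038  0.071] yaw -58.44 q7 -0.872 F [ 3.694  3.383 -0.855] Ftool [-0.949 -4.918  0.857] g 0.114 T [ 0.703 -0.983 -0.028] [ 0.687 -1.02  -0.029] [ 0.665 -1.041 -0.053] tau7 0.04848450771532953
```

{"method": "servo_tool", "body": {
  "motion": [
    [0,0,0,0.0001,0,0,2.5],
    [0,0,0,0.0001,0,0,5],
    [0,0,0,0.0001,0,0,5]
  ]
}}

```text
clock: 9.65
position: [0.4606, -0.0385, 0.0708]
ee_rot: [0.85, -0.526, 0.0, -0.0]
ft_force: [4.4, 3.5, -1.2]
grip_width: 0.114
```

```bash
python3 st.py
```

```text
9.75 pos [ 0.461 -0.038  0.071] yaw -63.44 q7 -0.955 F [ 3.874  2.714 -1.73 ] Ftool [-0.695 -4.678  1.732] g 0.113 T [ 0.738 -1.047 -0.026] [ 0.686 -1.063 -0.017] [ 0.703 -1.006 -0.01 ] tau7 0.012565820070449263
```

{"method": "servo_tool", "body": {
  "motion": [
    [0,0,0,0.0001,0,0,2.5],
    [0,0,0,0.0001,0,0,5],
    [0,0,0,0.0001,0,0,5]
  ]
}}

```text
clock: 10.12
position: [0.4605, -0.0385, 0.0707]
ee_rot: [0.827, -0.563, 0.0, -0.0]
ft_force: [5.6, 3.4, -0.4]
grip_width: 0.112
```

```bash
python3 st.py
```

```text
10.22 pos [ 0.461 -0.038  0.071] yaw -68.46 q7 -1.039 F [ 4.664  2.634 -1.745] Ftool [-0.737 -5.305  1.748] g 0.116 T [ 0.756 -1.038 -0.048] [ 0.715 -1.021 -0.022] [ 0.665 -1.016 -0.109] tau7 0.03237597760744393
```

{"method": "servo_tool", "body": {
  "motion": [
    [0,0,-0.0005,0.0001,0,0,2.5],
    [0,0,-0.0005,0.0001,0,0,5],
    [0,0,-0.0005,0.0001,0,0,5]
  ]
}}

```text
clock: 10.6
position: [0.4607, -0.0384, 0.0705]
ee_rot: [0.801, -0.598, -0.0, 0.0]
ft_force: [1.8, 2.0, 1.2]
grip_width: 0.115
```

```bash
python3 st.py
```

```text
10.7 pos [ 0.461 -0.038  0.071] yaw -73.46 q7 -1.120 F [3.354 1.347 1.646] Ftool [-0.336 -3.598 -1.647] g 0.111 T [ 0.535 -0.635 -0.079] [ 0.526 -0.653 -0.048] [ 0.494 -0.544  0.013] tau7 0.005741653003497049
```

{"method": "servo_tool", "body": {
  "motion": [
    [0,0,0,0.0001,0,0,2.5],
    [0,0,0,0.0001,0,0,5],
    [0,0,0,0.0001,0,0,5]
  ]
}}

```text
clock: 11.08
position: [0.4608, -0.0384, 0.0704]
ee_rot: [0.774, -0.633, -0.0, 0.0]
ft_force: [3.0, 2.2, 1.8]
grip_width: 0.112
```

```bash
python3 st.py
```

```text
11.18 pos [ 0.461 -0.038  0.07 ] yaw -78.47 q7 -1.203 F [2.264 1.757 1.62 ] Ftool [-1.269 -2.569 -1.62 ] g 0.112 T [ 0.425 -0.521 -0.039] [ 0.41  -0.529 -0.029] [ 0.449 -0.535 -0.026] tau7 0.004147512809140608
```

{"method": "servo_tool", "body": {
  "motion": [
    [0,0,0,0.0001,0,0,2.5],
    [0,0,0,0.0001,0,0,5],
    [0,0,0,0.0001,0,0,5]
  ]
}}

```text
clock: 11.55
position: [0.4608, -0.0384, 0.0703]
ee_rot: [0.746, -0.666, -0.0, 0.0]
ft_force: [1.7, 1.2, 2.0]
grip_width: 0.111
```

```bash
python3 st.py
```

```text
11.65 pos [ 0.461 -0.038  0.07 ] yaw -83.47 q7 -1.285 F [1.886 2.009 2.712] Ftool [-1.782 -2.102 -2.712] g 0.111 T [ 0.361 -0.528 -0.049] [ 0.343 -0.48  -0.074] [ 0.368 -0.439 -0.012] tau7 0.003935778513550758
```

{"method": "servo_tool", "body": {
  "motion": [
    [0,0,0,0.0001,0,0,2.5],
    [0,0,0,0.0001,0,0,5],
    [0,0,0,0.0001,0,0,5]
  ]
}}

```text
clock: 12.02
position: [0.4608, -0.0384, 0.0702]
ee_rot: [0.716, -0.698, 0.0, -0.0]
ft_force: [2.0, 0.9, 1.7]
grip_width: 0.114
```

```bash
python3 st.py
```

```text
12.12 pos [ 0.461 -0.038  0.07 ] yaw -88.47 q7 -1.366 F [1.46  0.489 2.478] Ftool [-0.449 -1.472 -2.478] g 0.111 T [ 0.334 -0.442 -0.073] [ 0.246 -0.486 -0.079] [ 0.249 -0.414 -0.046] tau7 0.00431647669756785
```

{"method": "servo_tool", "body": {
  "motion": [
    [0,0,0,0.0001,0,0,2.5],
    [0,0,0,0.0001,0,0,5],
    [0,0,0,0.0001,0,0,5]
  ]
}}

```text
clock: 12.5
position: [0.4608, -0.0384, 0.0701]
ee_rot: [-0.685, 0.728, 0.0, 0.0]
ft_force: [1.9, 1.3, 3.2]
grip_width: 0.115
```

```bash
python3 st.py
```

```text
12.6 pos [ 0.461 -0.038  0.07 ] yaw -93.47 q7 -1.448 F [2.306 0.275 2.925] Ftool [-0.414 -2.285 -2.924] g 0.113 T [ 0.212 -0.467 -0.03 ] [ 0.216 -0.371 -0.02 ] [ 0.271 -0.372 -0.029] tau7 0.004815483698621392
```

{"method": "servo_tool", "body": {
  "motion": [
    [0,0,0,0.0001,0,0,2.5],
    [0,0,0,0.0001,0,0,5],
    [0,0,0,0.0001,0,0,5]
  ]
}}

```text
clock: 12.98
position: [0.4608, -0.0384, 0.07]
ee_rot: [-0.653, 0.757, -0.0, 0.0]
ft_force: [1.9, 0.6, 3.4]
grip_width: 0.111
```

```bash
python3 st.py
```

```text
13.07 pos [ 0.461 -0.038  0.07 ] yaw -98.46 q7 -1.529 F [1.852 1.224 4.381] Ftool [-1.483 -1.652 -4.381] g 0.118 T [ 0.194 -0.422 -0.066] [ 0.216 -0.395 -0.07 ] [ 0.214 -0.386 -0.045] tau7 0.005485298170242459
```

{"method": "servo_tool", "body": {
  "motion": [
    [0,0,0,0,0,0,2.5],
    [0,0,0,0,0,0,5],
    [0,0,0,0,0,0,5]
  ]
}}

```text
clock: 13.45
position: [0.4608, -0.0384, 0.07]
ee_rot: [-0.619, 0.785, -0.0, 0.0]
ft_force: [2.4, 0.6, 1.2]
grip_width: 0.113
```

```bash
python3 st.py
```

```text
13.55 pos [ 0.461 -0.038  0.07 ] yaw -103.47 q7 -1.609 F [2.217 0.212 2.384] Ftool [-0.723 -2.106 -2.384] g 0.115 T [ 0.143 -0.473 -0.048] [ 0.165 -0.491  0.012] [ 0.104 -0.454 -0.066] tau7 0.004751944070449099
```

{"method": "servo_tool", "body": {
  "motion": [
    [0,0,0,0.0001,0,0,2.5],
    [0,0,0,0.0001,0,0,5],
    [0,0,0,0.0001,0,0,5]
  ]
}}

```text
clock: 13.92
position: [0.4608, -0.0384, 0.0699]
ee_rot: [-0.584, 0.812, -0.0, 0.0]
ft_force: [2.0, 0.4, 2.0]
grip_width: 0.112
```

```bash
python3 st.py
```

```text
14.03 pos [ 0.461 -0.038  0.07 ] yaw -108.47 q7 -1.689 F [2.047 0.48  2.6  ] Ftool [-1.104 -1.79  -2.6  ] g 0.115 T [ 0.179 -0.536  0.006] [ 0.119 -0.479 -0.011] [ 0.155 -0.491 -0.035] tau7 0.005066091252956539
```

{"method": "servo_tool", "body": {
  "motion": [
    [0,0,0,0.0001,0,0,2.5],
    [0,0,0,0.0001,0,0,5],
    [0,0,0,0.0001,0,0,5]
  ]
}}

```text
clock: 14.4
position: [0.4608, -0.0384, 0.0698]
ee_rot: [-0.548, 0.836, 0.0, -0.0]
ft_force: [1.8, 0.1, 3.5]
grip_width: 0.112
```

```bash
python3 st.py
```

```text
14.5 pos [ 0.461 -0.038  0.07 ] yaw -113.47 q7 -1.769 F [2.648 0.168 2.167] Ftool [-1.209 -2.362 -2.167] g 0.110 T [ 0.03  -0.499 -0.036] [ 0.034 -0.493 -0.052] [ 0.079 -0.512 -0.021] tau7 0.005511056806426495
```

{"method": "servo_tool", "body": {
  "motion": [
    [0,0,0,0.0001,0,0,2.5],
    [0,0,0,0.0001,0,0,5],
    [0,0,0,0.0001,0,0,5]
  ]
}}

```text
clock: 14.88
position: [0.4608, -0.0383, 0.0697]
ee_rot: [-0.511, 0.859, 0.0, 0.0]
ft_force: [2.7, 0.4, 3.4]
grip_width: 0.115
```

```bash
python3 st.py
```

```text
14.97 pos [ 0.461 -0.038  0.07 ] yaw -118.47 q7 -1.847 F [2.442 0.644 3.667] Ftool [-1.731 -1.84  -3.667] g 0.111 T [ 0.113 -0.566 -0.051] [ 0.096 -0.512 -0.09 ] [ 0.081 -0.501 -0.018] tau7 -0.012865181488450617
```

{"method": "servo_tool", "body": {
  "motion": [
    [0,0,0,0.0001,0,0,2],
    [0,0,0,0.0001,0,0,4],
    [0,0,0,0.0001,0,0,4]
  ]
}}

```text
clock: 15.35
position: [0.461, -0.0382, 0.0697]
ee_rot: [-0.48, 0.877, -0.0, 0.0]
ft_force: [2.2, 1.0, 3.3]
grip_width: 0.117
```

```bash
python3 st.py
```

```text
15.45 pos [ 0.461 -0.038  0.07 ] yaw -122.53 q7 -1.911 F [2.921 0.017 3.662] Ftool [-1.586 -2.454 -3.662] g 0.113 T [ 0.156 -0.572  0.024] [ 0.273 -0.608  0.03 ] [ 0.169 -0.596  0.068] tau7 -0.10559990303590894
```

{"method": "servo_tool", "body": {
  "motion": [
    [0,0,0,0,0,0,1],
    [0,0,0,0,0,0,2],
    [0,0,0,0,0,0,2]
  ]
}}

```text
clock: 15.82
position: [0.461, -0.0382, 0.0696]
ee_rot: [-0.465, 0.885, -0.0, 0.0]
ft_force: [3.6, 1.3, 3.7]
grip_width: 0.112
```

```bash
python3 st.py
```

```text
15.93 pos [ 0.461 -0.038  0.07 ] yaw -124.54 q7 -1.942 F [4.468 2.782 3.287] Ftool [-4.827 -2.103 -3.285] g 0.109 T [ 0.414 -0.814  0.113] [ 0.399 -0.795  0.075] [ 0.433 -0.939  0.129] tau7 -0.1361703872680664
```

{"method": "servo_tool", "body": {
  "motion": [
    [0,0,0,0,0,0,1],
    [0,0,0,0,0,0,2],
    [0,0,0,0,0,0,2]
  ]
}}

```text
clock: 16.3
position: [0.461, -0.0381, 0.0696]
ee_rot: [-0.449, 0.893, -0.0, 0.0]
ft_force: [4.6, 3.1, 2.7]
grip_width: 0.112
```

```bash
python3 st.py
```

```text
16.4 pos [ 0.461 -0.038  0.07 ] yaw -126.57 q7 -1.974 F [5.048 2.759 3.368] Ftool [-5.225 -2.411 -3.365] g 0.114 T [ 0.493 -0.952  0.209] [ 0.49  -1.01   0.224] [ 0.483 -0.904  0.173] tau7 -0.18850845750421286
```

{"method": "servo_tool", "body": {
  "motion": [
    [0,0,0,0,0,0,1],
    [0,0,0,0,0,0,2],
    [0,0,0,0,0,0,2],
    [0,0,0,0,0,0,2]
  ]
}}

```text
clock: 16.9
position: [0.4611, -0.038, 0.0697]
ee_rot: [-0.434, 0.901, -0.0, 0.0]
ft_force: [4.9, 2.5, 2.6]
grip_width: 0.109
```

```bash
python3 st.py
```

```text
17.0 pos [ 0.461 -0.038  0.07 ] yaw -128.56 q7 -2.005 F [5.126 1.873 1.839] Ftool [-4.661 -2.842 -1.836] g 0.116 T [ 0.48  -1.098  0.182] [ 0.522 -1.027  0.236] [ 0.491 -1.022  0.177] tau7 -0.22747239097952843
```

{"method": "servo_tool", "body": {
  "motion": [
    [0,0,0,0,0,0,1],
    [0,0,0,0,0,0,1.5],
    [0,0,0,0,0,0,1.5],
    [0,0,0,0,0,0,1.5]
  ]
}}

```text
clock: 17.5
position: [0.4611, -0.038, 0.0696]
ee_rot: [-0.422, 0.906, -0.0, 0.0]
ft_force: [6.1, 3.5, 1.3]
grip_width: 0.113
```

```bash
python3 st.py
```

```text
17.6 pos [ 0.461 -0.038  0.07 ] yaw -130.05 q7 -2.028 F [5.04  3.092 2.894] Ftool [-5.612 -1.869 -2.89 ] g 0.114 T [ 0.491 -1.133  0.225] [ 0.541 -1.102  0.273] [ 0.499 -1.215  0.28 ] tau7 -0.27580359019339085
```

The screw is firmly bottomed at about 0.27 N·m, with first seat contact near yaw −118 to −121°. I'll back off to a tool yaw of about −30°, which allows for wind-up in the grip.

{"method": "servo_tool", "body": {
  "motion": [
    [0,0,0,0,0,0,-4],
    [0,0,0,0,0,0,-10],
    [0,0,0,-0.0001,0,0,-16],
    [0,0,0,-0.0002,0,0,-22],
    [0,0,0,-0.0003,0,0,-28],
    [0,0,0,-0.0004,0,0,-34],
    [0,0,0,-0.0005,0,0,-40],
    [0,0,0,-0.0006,0,0,-46],
    [0,0,0,-0.0007,0,0,-52],
    [0,0,0,-0.0008,0,0,-58],
    [0,0,0,-0.0009,0,0,-64],
    [0,0,0,-0.001,0,0,-70],
    [0,0,0,-0.0011,0,0,-76],
    [0,0,0,-0.0012,0,0,-82],
    [0,0,0,-0.0013,0,0,-88],
    [0,0,0,-0.0014,0,0,-94],
    [0,0,0,-0.0015,0,0,-98],
    [0,0,0,-0.0015,0,0,-100],
    [0,0,0,-0.0015,0,0,-100],
    [0,0,0,-0.0015,0,0,-100]
  ]
}}

```text
clock: 20.1
position: [0.4607, -0.0384, 0.0711]
ee_rot: [0.966, -0.26, -0.0, -0.0]
ft_force: [1.7, 1.8, 5.1]
grip_width: 0.111
```

```bash
python3 st.py
```

```text
20.2 pos [ 0.461 -0.038  0.071] yaw -30.11 q7 -0.399 F [2.82  2.052 5.126] Ftool [ 1.409 -3.19  -5.127] g 0.117 T [ 0.36  -0.477  0.027] [ 0.391 -0.545  0.057] [ 0.43  -0.5    0.002] tau7 -0.033749247668311
```

{"method": "servo_tool", "body": {
  "motion": [
    [0.3,0,0,0,0,0,0],
    [0.6,0,0,0,0,0,0],
    [0.8,0,0,0,0,0,0],
    [0.8,0,0,0,0,0,0],
    [0.8,0,0,0,0,0,0],
    [0.8,0,0,0,0,0,0],
    [0.8,0,0,-0.02,0,0,0],
    [0.8,0,0,-0.06,0,0,0],
    [0.8,0,0,-0.1,0,0,0],
    [0.8,0,0,-0.14,0,0,0],
    [0.8,0.06,0,-0.16,0,0,0],
    [0.8,0.06,0.06,-0.16,0,0,0],
    [0.8,0.06,0.06,-0.16,0,0,0],
    [0.8,0.06,0.06,-0.16,0,0,0]
  ]
}}

```text
clock: 21.95
position: [0.4826, -0.12, 0.2311]
ee_rot: [0.966, -0.259, 0.0, -0.001]
ft_force: [0.4, 0.4, 0.6]
grip_width: 0.799
```

```bash
python3 - <<'E'
from h import *
np.set_printoptions(precision=4,suppress=True)
o=monitor.get_obs(); print(o["clock"],o["position"],o["ft_force"],o["grip_width"])
p,d=eyes.camera("side"); C=cloud("side",d)[150:200,240:285]
P=C[(C[...,2]>.082)&(C[...,2]<.11)]; print(len(P),P.mean(0),cv2.minAreaRect((P[:,:2]*1000).astype(np.float32)))
e,v=np.linalg.eigh(np.cov(P[:,:2].T)); print(np.degrees(np.arctan2(v[1,1],v[0,1])))
for r in models.boxes_of("side","bone")[:2]: print("bone",r["confidence"],w("side",r["point"]))
q,d2=eyes.camera("top"); np.savez("pics/top1",p=q,d=d2)
for r in models.boxes_of("top","bone")[:2]: print("bone top",r["confidence"],w("top",r["point"]))
b=cv2.resize(p[130:240,220:310],None,fx=5,fy=5,interpolation=cv2.INTER_CUBIC)
cv2.imwrite("pics/f1.png",b)
E
```

```text
21.95 [ 0.4826 -0.12    0.2311] [0.419  0.4334 0.5973] 0.798954322064499
40 [ 0.4606 -0.0439  0.0903] ((461.0233154296875, -40.9559326171875), (42.055877685546875, 11.351968765258789), 58.25210189819336)
61.83839739997945
bone top 0.44 [ 0.463  -0.1533  0.0228]
```

View pics/f1.png

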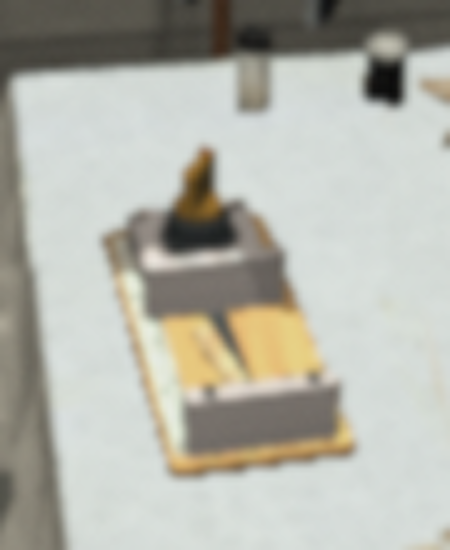

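The bar now stands at about 60° (crop ~(200, 190)), matching the target. The bone, vial and canister look unmoved. I'm handing in.

```bash
python3 -c "
from workcell import ticket; print(ticket.hand_in())"
```

```text
the job is handed in; nothing more can be done
None
```

I turned the thumbscrew in until it bottomed firmly, backed it off a quarter turn, let go and handed the job in at about 22 s of the 72 s allowed. No verdict is reported.

- **Bottoming:** I turned it in about 3.1 rad until the seat was felt, then pressed on to about 0.27 N·m. That is above the 0.16 N·m needed and below the 0.45 N·m limit.
- **Back-off:** The tool went back 100°, which allows for the wind-up in the grip and seat. It left the bar at about 60°. The final side camera gave 58° and 62° by two fits, about 90° from where the seat was felt.
- **Arm:** The gripper is open and lifted clear, with the force reading under 1 N.
- **Bone:** The top camera found it within about 2 mm of its starting position. The network found no bone in the final side picture, though the picture shows it in place.
- **Things around it:** The vial and canister look undisturbed in the final picture. I did not measure the other bystanders again, but the arm did not go down near them.

The wrist torque reading was noisy by about ±0.04 N·m. The joint 7 torque agreed with it at the end (0.28 N·m), so I trust the bottoming figure to about that margin.

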